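# Size a glass finial in a stepped gauge

### The arm

A 6-joint arm with a two-finger parallel gripper is mounted at the origin on the work surface. World frame = base frame: x ahead of the robot, y to its left, z up, the work surface at z = 0. Lengths are in m, angles in rad, forces in N, time in s.
With the tool pointing down it reaches from about 0.325 to 0.875 m from the base axis. Payload 4.4 kg.
Tool frame: the origin (TCP) lies midway between the tips of the shut fingers; the grasp point (between the pads) lies 19 mm behind it (robot.grip_depth is the distance from the TCP to the grasp point, in m); z points along the fingers, y is the line along which they close (so a half turn about z gives the same grasp; the last joint's range is limited). The gripper opens to 85 mm and grips with 20 to 120 N. Pads are 22 mm wide; open, the fingers measure 114 mm over their backs; the gripper's body (76 mm by 85 mm) begins 54 mm behind the grasp point. The pads swing forward as they close: fully open they stand 13 mm farther back than shut.
Start: joints at [-1.375, 0.207, 1.542, -0, 1.393, -0.15], TCP at [0.195, -0.541, 0.231] pointing down, gripper open.
Joint ranges: [-2.73, 2.73], [-0.86, 2.22], [0.23, 2.46], [-1.11, 4.25], [0.08, 2.63], [-2.82, 2.82]. Speed limits (rad/s): [2.79, 2.79, 3.14, 3.14, 3.14, 3.14].

### API

Orientations are given as [roll, pitch, yaw] about the fixed x, y, z axes, in that order (R = Rz(yaw) Ry(pitch) Rx(roll)).
In Python, from bench import robot, eyes, finish_job gives the robot as it stands.
- The arm moves only by the tool move_arm, never from a script. Its argument "targets" is a list of rows, each a list of 4 numbers: the shift along the tool's x, y, z normalised to -1 to 1, where 1 is 250 mm, then the turn about the tool's z normalised to -1 to 1, where 1 is 2 rad. In form: [[dx, dy, dz, turn], ...]. A call has 1 to 8 rows; each row shifts and turns the commanded pose from where the row before left it, along the tool's axes as they then stand; what a row does not reach is not made up. A row lasts 1/12 s, in which the tool goes at most 41.7 mm and 7.16 degrees, less where a joint would pass 70% of its speed; a pose out of reach is approached as far as the arm can. A call with a number of a shift or a turn outside -1 to 1 is refused whole. A call with a gripper value outside its range is refused whole. "grip" is the closure, from -1 (fully open) to 1 (shut), set as the call begins (left out, the last holds). The fingers move at their own pace and stop on an object; "newtons" is the grip in N (left out, the last holds). Time passes only in rows, so rows that do not move let the fingers close. It gives the time, the measured TCP pose, the force, the opening and the grip force at its end, in the units of the state.
- robot.observe(): the state, without advancing time (a new reading comes with each control period).
- eyes.read_camera(name): name is "scene" or "top" or "wrist"; returns a dict with "frame" (384x512x3 uint8, blue, green, red), "range_z" (384x512 float32, m along the optical axis (not along the pixel's ray), 0 where there is no reading), "K" (3x3 intrinsics, pixels), "eye" and "attitude" of the camera in the world. Camera axes: x right, y down, z forward; pixel columns grow to the right and rows downward; lengths in m; the calibration is good to about 2 mm. The wrist camera is an equidistant fisheye: a pixel r from the principal point sees the ray r / f radians off the axis. A picture is of the moment at which its call begins.
- finish_job(): hands the job in; it is judged then, once.
The state is a dict: "time_s": time; "joint_positions": joint angles; "joint_velocities": joint speeds; "effort": joint torques, N m; "tcp_pos": TCP position; "orientation": TCP orientation; "wrist_force": force on the tool from outside, world axes, zero at the start; "ft_torque": the same for the moment, N m; "gripper_width": opening from 0.0 (shut) to 1.0 (fully open); "gripper_force": force on a finger pad.
Only numpy, scipy, OpenCV 4.12 (cv2) and the standard library are available. Lean on these libraries where they do the work, as an engineer would, in place of code of your own. Each camera call takes 0.05 s, during which the arm holds its last target. There are 200 camera calls.

### The job

Find the size of the amber glass finial that stands on the green tile: pick it up by the stem, try its foot in the steps of the brass gauge one after the other from the smallest upward, pressing only gently because glass chips, and leave it standing upright and fully home in the first step that takes it. Leave the other two finials and everything else on the bench where they are.

Things in the scene. Friction and masses are not known exactly. Their poses are not given: they have to be found in the camera images.
- finial_a: amber glass finial, one of 3 look-alikes, on the green tile or a white coaster. Round foot 12 mm thick, 34, 38 or 42 mm in diameter (not told which), bottom edge rounded 1.5 mm; on it a straight stem 22 mm thick, 12 to 58 mm above the underside (grip at 35 to 50), tip at 65 mm. 60 to 100 g. Origin: centre of the underside, z up the stem.
- finial_b: amber glass finial, one of 3 look-alikes, on the green tile or a white coaster. Round foot 12 mm thick, 34, 38 or 42 mm in diameter (not told which), bottom edge rounded 1.5 mm; on it a straight stem 22 mm thick, 12 to 58 mm above the underside (grip at 35 to 50), tip at 65 mm. 60 to 100 g. Origin: centre of the underside, z up the stem.
- finial_c: amber glass finial, one of 3 look-alikes, on the green tile or a white coaster. Round foot 12 mm thick, 34, 38 or 42 mm in diameter (not told which), bottom edge rounded 1.5 mm; on it a straight stem 22 mm thick, 12 to 58 mm above the underside (grip at 35 to 50), tip at 65 mm. 60 to 100 g. Origin: centre of the underside, z up the stem.
- green_tile: fixed green square tile, 66 x 66 mm, 6 mm thick, flat on the table; origin at the centre of its underside. The finial to be gauged starts on it.
- gauge_foot: fixed dark steel foot plate of the gauge, 70 x 236 x 10 mm; origin at the centre of its underside, y along the row of steps from smallest to largest. It carries the brass bar; forces on the gauge count both.
- gauge_bar: brass bar of the gauge, 62 x 236 x 20 mm, four round blind pockets (the steps) in its top at y = -88, -33, +25, +86 mm. Origin: centre of its underside; top 38 mm above the table. On springs: yields straight down about 1 mm per 5 N after the first 1.5 N, bottoms after 4 mm (over 20 N), springs back.
- step1 (a point): centre of the mouth of the smallest step, level with the top of the brass bar; flat-bottomed round pocket 31 mm in diameter, 8 mm deep, its rim broken by a 1 mm chamfer; marked by 1 black dot on the side of the bar's top at local -x. z up. No finial fits it.
- step2 (a point): centre of the mouth of the second step, level with the top of the brass bar; flat-bottomed round pocket 35.2 mm in diameter, 8 mm deep, its rim broken by a 1 mm chamfer; marked by 2 black dots on the side of the bar's top at local -x. z up.
- step3 (a point): centre of the mouth of the third step, level with the top of the brass bar; flat-bottomed round pocket 39.2 mm in diameter, 8 mm deep, its rim broken by a 1 mm chamfer; marked by 3 black dots on the side of the bar's top at local -x. z up.
- step4 (a point): centre of the mouth of the largest step, level with the top of the brass bar; flat-bottomed round pocket 43.2 mm in diameter, 8 mm deep, its rim broken by a 1 mm chamfer; marked by 4 black dots on the side of the bar's top at local -x. z up.
- glass_bowl: bystander: green glass bowl, 150 mm across, 50 mm high; origin at the centre of its underside
- bead_jar: bystander: clear glass jar with steel cap, 64 mm across, 85 mm high; origin at the centre of its underside
- brass_bell: bystander: small brass bell shape, 48 mm across, 68 mm high; origin at the centre of its underside
- pliers: bystander: small pliers with black handles, 130 mm long, lying flat, 14 mm high; origin at the pivot
There are look-alikes about, which are no part of the job. Leave any blue or red look-alike of the finial_a alone.

How it is judged:
By the outcome, as a careful person would: the job done as asked, in the order asked, and still so for the second after the job is handed in, with the robot touching nothing.
It also fails if it takes over 72 s, if anything falls off the work surface, if the arm or the gripper's body presses on something with over 40 N, if the wrist force passes 120 N, or if a joint passes its speed limit or range.

## Working session

There is one attempt and no reset: what is moved stays moved. The work goes in short steps, Python scripts to look and compute and a tool call to move; the robot and the scene stay as the last step left them, time stands still between calls to the robot, and variables do not carry over. Pictures are saved under pics/ and viewed, at most 10 in all, crops included, and the job is handed in when it is done.

Besides the shell and the picture viewer there is one more tool, called after "Emit:" as name(argument=value, ...), one argument or row to a line, values as JSON. move_arm: Moves the arm, as the interface text tells. Its arguments: {"type":"object","properties":{"targets":{"type":"array"},"grip":{"type":"number"},"newtons":{"type":"number"}},"required":["targets"]}

```bash
mkdir -p pics; python3 - <<'E'
from bench import robot, eyes
import cv2,numpy as np
print(robot.observe())
for n in ["top","scene"]:
    c=eyes.read_camera(n); cv2.imwrite(f"pics/{n}0.png",c["frame"]); np.savez(f"{n}0.npz",**c)
    print(n,c["K"],c["eye"],c["attitude"])
E
```

```text
{'time_s': 0.0, 'joint_positions': array([-1.37551177e+00,  2.07460795e-01,  1.54298092e+00, -3.13971394e-06,
        1.39353055e+00, -1.50485974e-01]), 'joint_velocities': array([ 0.00113027,  0.00222542, -0.00046042,  0.00241559, -0.00015542,
        0.00044343]), 'effort': array([ 2.13832565e-03, -3.83025491e+01, -2.91595978e+01,  6.45404796e-06,
        1.05205475e-02,  3.20377389e-06]), 'tcp_pos': array([ 0.19472289, -0.54019582,  0.23008984]), 'orientation': array([-3.13923947e+00, -3.53693607e-04,  3.45770671e-01]), 'wrist_force': array([-0.49864993, -0.82525726,  0.23204982]), 'ft_torque': array([-0.02549504,  0.00019428,  0.03752709]), 'gripper_force': 0.0, 'gripper_width': 1.0000817297603801}
top [[365.26989081   0.         256.67969587]
 [  0.         365.26989081 189.6072507 ]
 [  0.           0.           1.        ]] [ 0.41778106 -0.03612268  1.11064626] [-3.01753364  0.00620557 -1.59358786]
scene [[359.33828688   0.         259.06053513]
 [  0.         359.33828688 185.23140798]
 [  0.           0.           1.        ]] [1.12719605 0.37248348 0.64867726] [-2.27321568  0.0176764   2.17278032]
```

View pics/top0.png

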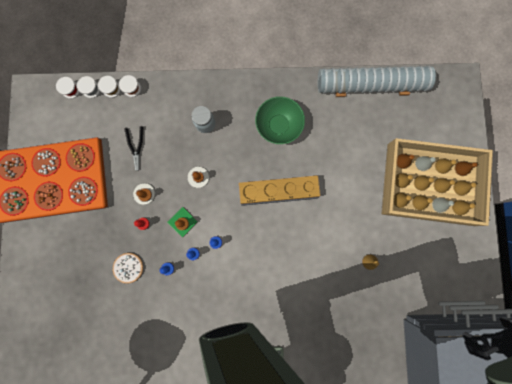

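View pics/scene0.png

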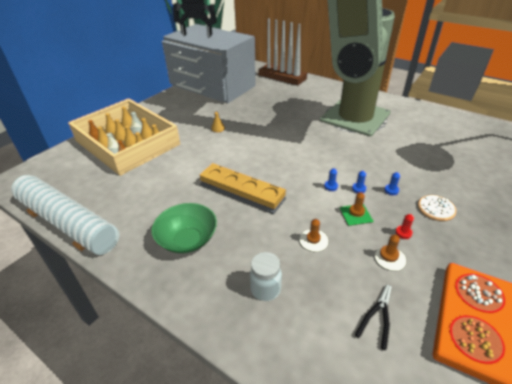

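Top view: amber finials at (144,193) on a coaster, (198,176) on a coaster and (182,222) on the green tile. The red one is at (142,223), the blue ones at (167,268), (194,253) and (216,241). The gauge is at (280,190). The one at (182,222) fits because it is amber and on green. I'll confirm it in an enlarged crop.

```bash
cat > h.py <<'E'
import numpy as np,cv2
from scipy.spatial.transform import Rotation as R
from bench import robot, eyes
def rot(c): return R.from_euler('xyz',c["attitude"]).as_matrix()
def cloud(c):
    K=c["K"];z=c["range_z"];v,u=np.mgrid[:z.shape[0],:z.shape[1]]
    p=np.stack([(u-K[0,2])/K[0,0]*z,(v-K[1,2])/K[1,1]*z,z],-1)
    return p@rot(c).T+c["eye"]
def plane(c,u,v,h):
    K=c["K"];d=rot(c)@[(u-K[0,2])/K[0,0],(v-K[1,2])/K[1,1],1]
    return c["eye"]+d*(h-c["eye"][2])/d[2]
E
python3 - <<'E'
from h import *
t=dict(np.load("top0.npz"));s=dict(np.load("scene0.npz"))
for n,c in(("t",t),("s",s)):
    P=cloud(c);f=c["frame"].astype(int);hsv=cv2.cvtColor(c["frame"],cv2.COLOR_BGR2HSV)
    m=(c["range_z"]>0)
    g=m&(hsv[...,0]>45)&(hsv[...,0]<80)&(hsv[...,1]>120)&(P[...,2]<.015)&(P[...,1]>.05)
    q=P[g]; print(n,"tile",g.sum(),np.median(q,0),cv2.minAreaRect(q[:,:2].astype(np.float32)))
    b=m&(hsv[...,0]>12)&(hsv[...,0]<30)&(hsv[...,1]>90)&(abs(P[...,2]-.038)<.006)&(abs(P[...,1])<.25)&(P[...,0]>.3)&(P[...,0]<.7)
    b=cv2.morphologyEx(b.astype(np.uint8),cv2.MORPH_OPEN,np.ones((3,3)))>0
    q=P[b]; print(n,"bar",b.sum(),np.median(q,0),cv2.minAreaRect(q[:,:2].astype(np.float32)*1000))
    a=m&(hsv[...,0]<22)&(hsv[...,1]>110)&(P[...,2]>.025)&(P[...,2]<.09)&(P[...,1]>0.02)&(P[...,1]<.45)&(P[...,0]>.2)&(P[...,0]<.6)
    k,l,st,ce=cv2.connectedComponentsWithStats(a.astype(np.uint8))
    for i in range(1,k):
        if st[i,4]>8: q=P[l==i]; print(n,"am",ce[i],st[i,4],np.median(q,0),q[:,2].max())
a=cv2.resize(t["frame"][150:250,120:330],None,fx=3.6,fy=3.6,interpolation=cv2.INTER_CUBIC)
b=cv2.resize(s["frame"][150:280,190:440],None,fx=1.8,fy=1.8,interpolation=cv2.INTER_CUBIC)
o=np.zeros((594,756,3),np.uint8);o[:360]=a;o[360:,:450]=b;cv2.imwrite("pics/crop1.png",o)
E
```

```text
t tile 279 [0.46935778 0.19267756 0.00438719] ((0.46333184838294983, 0.1948642134666443), (0.06181750074028969, 0.06215878948569298), 44.725833892822266)
t bar 1160 [ 0.55233208 -0.1051282   0.03711736] ((552.6610717773438, -97.98465728759766), (62.663021087646484, 235.59817504882812), 3.922743797302246)
t am [196.525 176.075] 40 [0.59297615 0.14207851 0.0613355 ] 0.07093590569092689
t am [ 99.26633166 193.04020101] 199 [0.55309019 0.43873603 0.02794845] 0.03299543164529428
t am [141.24561404 193.45614035] 57 [0.546202   0.3029189  0.05920783] 0.07141920544715541
t am [138.69354839 222.88709677] 62 [0.46044737 0.3097955  0.05675361] 0.06484943873095661
t am [179.38181818 223.05454545] 55 [0.45743618 0.19035164 0.06417233] 0.07145003315804321
s tile 283 [0.47519381 0.20332135 0.00419621] ((0.4644853472709656, 0.19918593764305115), (0.06389725208282471, 0.06357118487358093), 43.41587829589844)
s bar 1088 [ 0.5536103  -0.08969187  0.03597999] ((561.8652954101562, 5.5934600830078125), (137.55718994140625, 433.29412841796875), 9.121760368347168)
s am [278.2        199.26666667] 60 [0.55443906 0.02299473 0.03397637] 0.038142238368949255
s am [359.         200.89189189] 111 [0.46445334 0.20029002 0.04940225] 0.07022441745152874
s am [407.57575758 221.5       ] 132 [0.46715086 0.31872085 0.04851281] 0.06363933882328787
s am [316.8125 220.875 ] 16 [0.59707834 0.15273307 0.06639537] 0.07013927862438551
s am [392.8253012 243.8313253] 166 [0.55396392 0.31327187 0.05141038] 0.0693947789869872
s am [452.49554896 278.63204748] 337 [0.55377781 0.44101369 0.02774332] 0.031383894161325254
```

View pics/crop1.png

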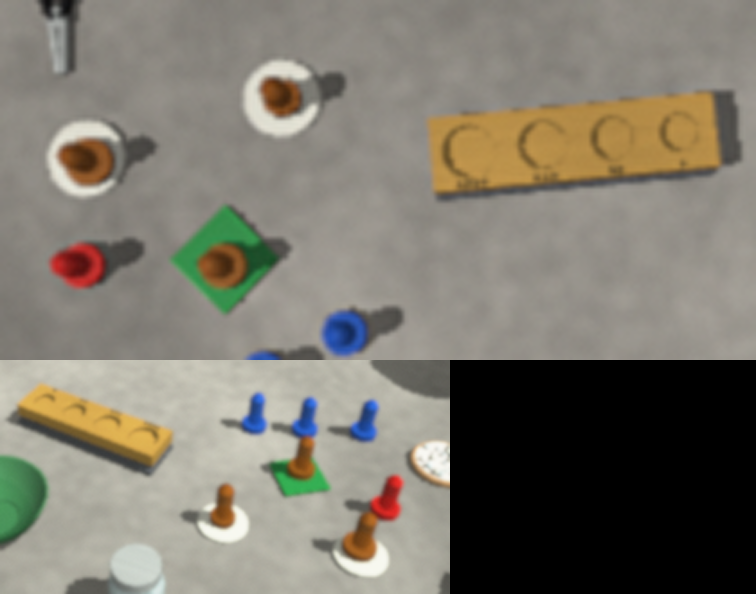

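The crop confirms it: the amber finial on the green square (crop 222,265) is the target. The gauge runs from 1 dot at right to 4 at left, with the dots on the robot side. I'll go above the gauge first, for a near look.

Emit:
move_arm(
  targets=[
    [0,0,0,0.058],
    [0,0,0,0.058],
    [0,0,0,0.057],
    [0.09,-0.11,0,0],
    [0.09,-0.11,0,0],
    [0.09,-0.11,0,0],
    [0.09,-0.11,0,0],
    [0.09,-0.11,0,0],
  ],
  grip=-1,
)

```text
time_s: 0.77
tcp_pos: [0.3079, -0.4018, 0.2307]
orientation: [-3.141, 0.0, -0.001]
wrist_force: [0.3, -0.3, -0.2]
gripper_width: 0.998
gripper_force: 0.0
```

Emit:
move_arm(
  targets=[
    [0.09,-0.11,0,0],
    [0.09,-0.11,0,0],
    [0.09,-0.11,0,0],
    [0.09,-0.11,0,0],
    [0.09,-0.11,0,0],
    [0.09,-0.11,0,0],
    [0.09,-0.11,0,0],
    [0.09,-0.11,0,0],
  ],
)

```text
time_s: 1.43
tcp_pos: [0.488, -0.1818, 0.2309]
orientation: [-3.141, 0.001, -0.0]
wrist_force: [0.5, -0.3, 0.6]
gripper_width: 0.999
gripper_force: 0.0
```

Emit:
move_arm(
  targets=[
    [0.07,-0.11,0,0],
    [0.04,-0.11,0,0],
    [0,-0.05,0,0],
    [0,0,0,0],
    [0,0,0,0],
  ],
)

```text
time_s: 1.85
tcp_pos: [0.5144, -0.116, 0.2309]
orientation: [3.141, 0.001, 0.001]
wrist_force: [0.1, 0.6, 0.3]
gripper_width: 1.0
gripper_force: 0.0
```

```bash
python3 - <<'E'
from h import *
print(robot.observe())
c=eyes.read_camera("wrist");cv2.imwrite("pics/w1.png",c["frame"]);np.savez("w1.npz",**c);print(c["K"],c["eye"],c["attitude"])
E
```

```text
{'time_s': 1.85, 'joint_positions': array([-3.85338948e-01,  1.06329862e-01,  1.65765127e+00, -1.09440743e-03,
        1.37845501e+00,  1.18447684e+00]), 'joint_velocities': array([-3.60267916e-02, -2.61887230e-03, -5.78722315e-03, -1.61839533e-03,
       -3.90044538e-03, -1.12921952e-05]), 'effort': array([ 1.02590069e+00, -3.37545276e+01, -2.89346141e+01,  1.13108887e-01,
        3.73398140e-02,  2.11513747e-02]), 'tcp_pos': array([ 0.51438533, -0.11598845,  0.23086514]), 'orientation': array([3.14091561e+00, 1.18610965e-03, 1.18979407e-03]), 'wrist_force': array([0.05849214, 0.59588572, 0.27536083]), 'ft_torque': array([-0.05080428,  0.00063189, -0.01004291]), 'gripper_force': 0.0, 'gripper_width': 1.0000481110070252}
[[297.31863964   0.         256.17143044]
 [  0.         297.31863964 193.14495822]
 [  0.           0.           1.        ]] [ 0.58365464 -0.11516914  0.37394005] [ 2.86475715e+00 -6.27415488e-04 -1.56884322e+00]
```

View pics/w1.png

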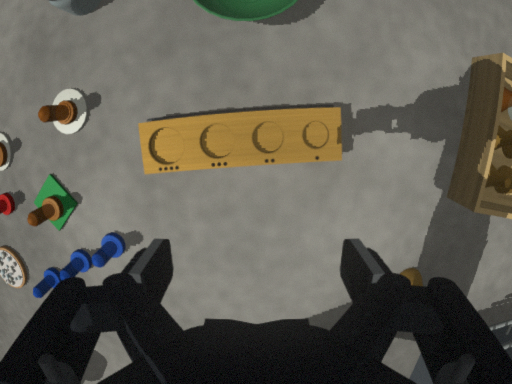

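The wrist view shows pockets at about (167,147), (217,140), (268,137) and (316,134), with dots on the lower side. I'll measure them with an orthographic rectification and depth.

```bash
cat >> h.py <<'E'
def fproj(c,p):
    q=(np.asarray(p)-c["eye"])@rot(c); r=np.hypot(q[...,0],q[...,1]);th=np.arctan2(r,q[...,2]);s=th/np.maximum(r,1e-9)*c["K"][0,0]
    return q[...,0]*s+c["K"][0,2], q[...,1]*s+c["K"][1,2]
def ortho(c,x0,x1,y0,y1,h,res=.0005):
    # rows: x descending, cols: y descending
    X=np.arange(x1,x0,-res);Y=np.arange(y1,y0,-res);g=np.stack(np.broadcast_arrays(X[:,None],Y[None],h),-1)
    u,v=fproj(c,g); return cv2.remap(c["frame"],u.astype(np.float32),v.astype(np.float32),cv2.INTER_CUBIC)
def fcloud(c):
    z=c["range_z"];v,u=np.mgrid[:z.shape[0],:z.shape[1]];a=u-c["K"][0,2];b=v-c["K"][1,2];r=np.maximum(np.hypot(a,b),1e-6);t=np.tan(r/c["K"][0,0])/r
    return np.stack([a*t*z,b*t*z,z],-1)@rot(c).T+c["eye"]
E
python3 - <<'E'
from h import *
c=dict(np.load("w1.npz"));P=fcloud(c);hsv=cv2.cvtColor(c["frame"],cv2.COLOR_BGR2HSV)
b=(hsv[...,0]>12)&(hsv[...,0]<30)&(hsv[...,1]>110)&(P[...,2]>.033)&(P[...,2]<.043)&(abs(P[...,1]+.1)<.16)&(P[...,0]<.65)&(P[...,0]>.48)
q=P[b];print(np.median(q[:,2]),cv2.minAreaRect(q[:,:2].astype(np.float32)*1000))
ctr=np.array([.5527,-.098]);a=np.radians(3.92)
for y in(-.088,-.033,.025,.086):
    s=ctr+y*np.array([-np.sin(a),np.cos(a)]);m=(np.hypot(*(P[...,:2]-s).transpose(2,0,1))<.026)&(P[...,2]<.033)&(P[...,2]>.02)
    print(s,m.sum(),P[m].mean(0))
o=ortho(c,.50,.61,-.24,.03,.038,.00035)
for y in(-.088,-.033,.025,.086):
    s=ctr+y*np.array([-np.sin(a),np.cos(a)]);cv2.circle(o,(int((.03-s[1])/.00035),int((.61-s[0])/.00035)),{-.088:44,-.033:50,.025:56,.086:62}[y],(0,0,255),1)
cv2.imwrite("pics/o1.png",o);print(o.shape)
# finial rough from wrist cloud
a=(hsv[...,0]<18)&(hsv[...,1]>110)&(P[...,2]>.02)&(P[...,2]<.085)&(np.hypot(P[...,0]-.463,P[...,1]-.196)<.035)
q=P[a];print("fin",a.sum(),np.median(q,0));print([ (round(h,3),q[abs(q[:,2]-h)<.006].mean(0)) for h in(.03,.045,.06)])
E
```

```text
0.03857193807784737 ((551.7734985351562, -95.55781555175781), (62.271705627441406, 236.36195373535156), 3.9514338970184326)
[ 0.55871599 -0.18579412] 521 [ 0.55740497 -0.18399077  0.03067714]
[ 0.554956  -0.1309228] 699 [ 0.55371602 -0.12838902  0.03063552]
[ 0.55099091 -0.07305849] 867 [ 0.54972168 -0.07008291  0.03064986]
[ 0.54682074 -0.0122012 ] 933 [ 0.54503443 -0.00878056  0.03066842]
(315, 772, 3)
fin 388 [0.46013552 0.18935734 0.04804947]
[(0.03, array([0.46036105, 0.18980105, 0.03021215])), (0.045, array([0.4598439 , 0.18842556, 0.04511828])), (0.06, array([0.45977329, 0.18992451, 0.06131079]))]
```

View pics/o1.png

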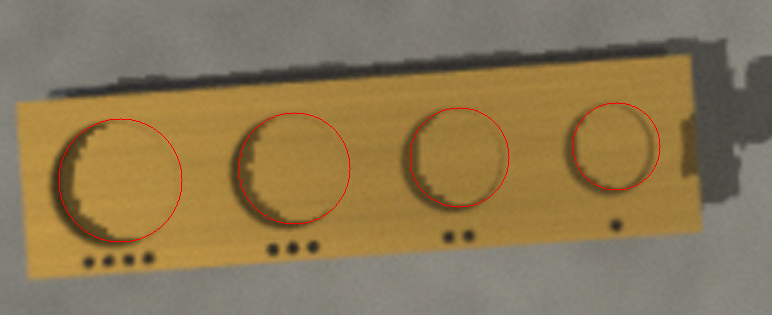

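Camera calibration differs by about 2 mm between the views. A mirrored wrist view (half turn, mirrored standoff) cancels the hand-camera error, so I'll take one.

Emit:
move_arm(
  targets=[
    [0.151,-0.078,0,0],
    [0.151,-0.078,0,0],
    [0,0,0,-0.06],
    [0,0,0,-0.06],
    [0,0,0,-0.06],
    [0,0,0,-0.06],
    [0,0,0,-0.06],
    [0,0,0,-0.06],
  ],
)

```text
time_s: 2.57
tcp_pos: [0.5885, -0.0802, 0.2311]
orientation: [3.141, 0.001, 0.723]
wrist_force: [-0.6, 0.9, -0.0]
gripper_width: 1.001
gripper_force: 0.0
```

Emit:
move_arm(
  targets=[
    [0,0,0,-0.06],
    [0,0,0,-0.06],
    [0,0,0,-0.06],
    [0,0,0,-0.06],
    [0,0,0,-0.06],
    [0,0,0,-0.06],
    [0,0,0,-0.06],
    [0,0,0,-0.06],
  ],
)

```text
time_s: 3.23
tcp_pos: [0.5885, -0.0803, 0.2312]
orientation: [-3.141, 0.001, 1.683]
wrist_force: [-0.4, 0.7, -0.1]
gripper_width: 1.001
gripper_force: 0.0
```

Emit:
move_arm(
  targets=[
    [0,0,0,-0.06],
    [0,0,0,-0.06],
    [0,0,0,-0.06],
    [0,0,0,-0.06],
    [0,0,0,-0.06],
    [0,0,0,-0.06],
    [0,0,0,-0.06],
    [0,0,0,-0.06],
  ],
)

```text
time_s: 3.9
tcp_pos: [0.5885, -0.0802, 0.2312]
orientation: [-3.141, 0.0, 2.643]
wrist_force: [-0.2, 0.4, -0.5]
gripper_width: 0.998
gripper_force: 0.0
```

Emit:
move_arm(
  targets=[
    [0,0,0,-0.06],
    [0,0,0,-0.06],
    [0,0,0,-0.06],
    [0,0,0,-0.0508],
    [0,0,0,0],
    [0,0,0,0],
  ],
)

```text
time_s: 4.4
tcp_pos: [0.5886, -0.0796, 0.2312]
orientation: [-3.141, -0.0, 3.096]
wrist_force: [0.6, -0.2, -0.2]
gripper_width: 0.997
gripper_force: 0.0
```

```bash
python3 - <<'E'
from h import *
print(robot.observe()["joint_positions"])
c=eyes.read_camera("wrist");cv2.imwrite("pics/w2.png",c["frame"]);np.savez("w2.npz",**c);print(c["eye"],c["attitude"])
for n in("w1.npz","w2.npz"):
    c=dict(np.load(n));P=fcloud(c);hsv=cv2.cvtColor(c["frame"],cv2.COLOR_BGR2HSV)
    b=(hsv[...,0]>12)&(hsv[...,0]<30)&(hsv[...,1]>110)&(P[...,2]>.033)&(P[...,2]<.043)&(abs(P[...,1]+.1)<.16)&(P[...,0]<.65)&(P[...,0]>.48)
    q=P[b];print(np.median(q[:,2]),cv2.minAreaRect(q[:,:2].astype(np.float32)*1000))
E
```

```text
[-2.79820409e-01  2.46623008e-01  1.49302344e+00 -4.23938557e-04
  1.40207330e+00 -1.80525097e+00]
[ 0.5203847  -0.07578532  0.37442128] [2.86802038e+00 4.54546769e-04 1.52633620e+00]
0.03857193807784737 ((551.7734985351562, -95.55781555175781), (62.271705627441406, 236.36195373535156), 3.9514338970184326)
0.038540640060608145 ((551.662841796875, -95.53451538085938), (62.1086540222168, 236.0351104736328), 4.033535957336426)
```

Both wrist views agree to 0.1 mm, so I take the bar centre as (0.5517, -0.0955) with yaw 3.98°. Next is a near look at the finial.

Emit:
move_arm(
  targets=[
    [0,0,0,-0.0228],
    [0.048,0.157,0,0],
    [0.048,0.157,0,0],
    [0.048,0.157,0,0],
    [0.048,0.157,0,0],
    [0.048,0.157,0,0],
    [0.048,0.157,0,0],
    [0.048,0.157,0.08,0],
  ],
)

```text
time_s: 5.12
tcp_pos: [0.5067, 0.1952, 0.2171]
orientation: [3.14, 0.009, -3.139]
wrist_force: [0.6, 0.9, -0.0]
gripper_width: 1.0
gripper_force: 0.0
```

Emit:
move_arm(
  targets=[
    [0,0,0.04,0],
    [0,0,0,0],
    [0,0,0,0],
  ],
)

```text
time_s: 5.37
tcp_pos: [0.5042, 0.1924, 0.2023]
orientation: [-3.14, -0.002, -3.137]
wrist_force: [-0.8, 0.2, 0.2]
gripper_width: 0.999
gripper_force: 0.0
```

```bash
python3 - <<'E'
from h import *
c=eyes.read_camera("wrist");np.savez("w3.npz",**c);print(c["eye"],c["attitude"])
P=fcloud(c);hsv=cv2.cvtColor(c["frame"],cv2.COLOR_BGR2HSV)
a=(hsv[...,0]<20)&(hsv[...,1]>100)&(P[...,2]>.008)&(P[...,2]<.085)&(np.hypot(P[...,0]-.463,P[...,1]-.196)<.035)
q=P[a];print(len(q))
for h in np.arange(.015,.075,.006):
    s=q[abs(q[:,2]-h)<.003]
    if len(s)>5: print(round(h,3),len(s),s.min(0)[:2],s.max(0)[:2])
def fit(lo,hi,r0):
    from scipy.optimize import least_squares
    s=q[(q[:,2]>lo)&(q[:,2]<hi)]
    f=least_squares(lambda p:np.hypot(s[:,0]-p[0],s[:,1]-p[1])-r0,[.463,.196],loss='soft_l1',f_scale=.001);return f.x,len(s),np.std(f.fun)
print(fit(.033,.058,.011))
for r in(.017,.019,.021):print(r,fit(.009,.0165,r))
o=ortho(c,.42,.51,.14,.25,.018,.0002);cv2.imwrite("pics/o3.png",np.hstack([o,]));print(o.shape)
E
```

```text
[0.43604423 0.19290161 0.34560942] [2.86947726e+00 1.15162587e-03 1.57622173e+00]
828
0.015 103 [0.44013493 0.18035419] [0.47449897 0.21454199]
0.021 326 [0.44009983 0.18039094] [0.47448035 0.21439592]
0.063 151 [0.44712259 0.18777363] [0.46747    0.20783809]
0.069 226 [0.44891821 0.18971631] [0.46499023 0.20569121]
(array([0.45756523, 0.19773331]), 15, np.float64(0.00020329896668334373))
0.017 (array([0.463, 0.196]), 0, np.float64(nan))
0.019 (array([0.463, 0.196]), 0, np.float64(nan))
0.021 (array([0.463, 0.196]), 0, np.float64(nan))
(451, 550, 3)
  ret = _var(a, axis=axis, dtype=dtype, out=out, ddof=ddof,
  arrmean = um.true_divide(arrmean, div, out=arrmean,
  ret = ret.dtype.type(ret / rcount)
```

View pics/o3.png

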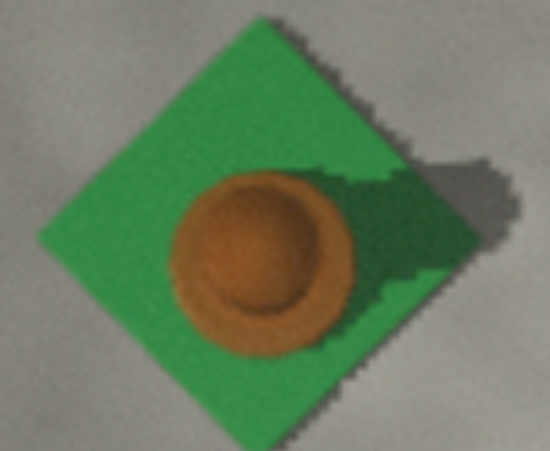

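The ortho picture shows the foot centred at (263,265), i.e. (0.457, 0.1975), about 37 mm across. Centring over it and descending.

Emit:
move_arm(
  targets=[
    [0.094,0.0102,0,0],
    [0.0936,0.0102,0,0],
    [0,0,0,0],
    [0,0,0.12,0],
    [0,0,0.12,0],
    [0,0,0.12,0],
    [0,0,0.12,0],
    [0,0,0,0],
  ],
)

```text
time_s: 6.08
tcp_pos: [0.4543, 0.1953, 0.0781]
orientation: [-3.139, -0.01, -3.139]
wrist_force: [-1.6, -0.6, -0.9]
gripper_width: 0.996
gripper_force: 0.0
```

Emit:
move_arm(
  targets=[
    [0,0,0,0],
    [0,0,0,0],
    [0,0,0,0],
  ],
)

```text
time_s: 6.33
tcp_pos: [0.4605, 0.198, 0.0857]
orientation: [3.14, 0.005, -3.137]
wrist_force: [-0.9, -0.4, 0.6]
gripper_width: 1.006
gripper_force: 0.0
```

Emit:
move_arm(
  targets=[
    [0,0,0,0],
    [0,0,0,0],
    [0,0,0,0],
    [0,0,0,0],
  ],
)

```text
time_s: 6.67
tcp_pos: [0.4581, 0.1981, 0.0837]
orientation: [3.141, 0.001, -3.136]
wrist_force: [-0.5, -0.2, 0.3]
gripper_width: 0.997
gripper_force: 0.0
```

Emit:
move_arm(
  targets=[
    [0,0,0,0],
    [0,0,0,0],
  ],
)

```text
time_s: 6.83
tcp_pos: [0.4576, 0.198, 0.0831]
orientation: [3.142, 0.0, -3.136]
wrist_force: [0.7, -0.7, 0.3]
gripper_width: 0.993
gripper_force: 0.0
```

Emit:
move_arm(
  targets=[
    [0,-0.002,0.04,0],
    [0,0,0.05,0],
    [0,0,0.05,0],
    [0,0,0.045,0],
    [0,0,0.027,0],
    [0,0,0,0],
    [0,0,0,0],
    [0,0,0,0],
  ],
)

```text
time_s: 7.5
tcp_pos: [0.4582, 0.1975, 0.0304]
orientation: [3.141, 0.001, -3.136]
wrist_force: [-0.3, 0.4, -0.0]
gripper_width: 0.997
gripper_force: 0.0
```

```bash
python3 - <<'E'
from h import *
o=robot.observe();print(o["tcp_pos"],o["wrist_force"])
c=eyes.read_camera("wrist");cv2.imwrite("pics/w4.png",c["frame"])
E
```

```text
[0.45819573 0.19752491 0.03036637] [-0.25781801  0.42927871 -0.01648182]
```

View pics/w4.png

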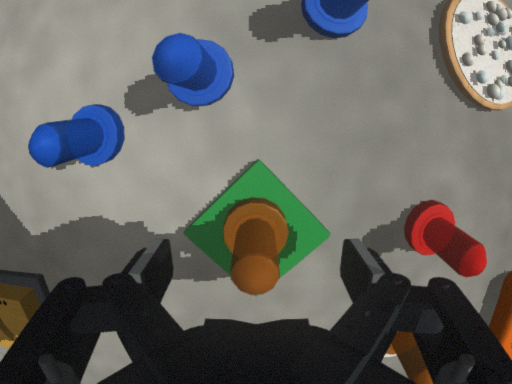

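The finial stands centred between the fingers (stem at column 255, finger midpoint 256). Closing.

Emit:
move_arm(
  targets=[
    [0,0,0,0],
    [0,0,0,0],
    [0,0,0,0],
    [0,0,0,0],
    [0,0,0,0],
    [0,0,0,0],
    [0,0,0,0],
    [0,0,0,0],
  ],
  grip=1,
  newtons=35,
)

```text
time_s: 8.22
tcp_pos: [0.4578, 0.1974, 0.0302]
orientation: [3.142, 0.0, -3.136]
wrist_force: [-0.2, -0.3, 1.7]
gripper_width: 0.246
gripper_force: 34.2
```

Emit:
move_arm(
  targets=[
    [0,0,0,0],
    [0,0,0,0],
    [0,0,0,0],
    [0,0,0,0],
  ],
)

```text
time_s: 8.55
tcp_pos: [0.4578, 0.1974, 0.0302]
orientation: [3.142, 0.0, -3.136]
wrist_force: [-0.9, -0.4, 4.1]
gripper_width: 0.245
gripper_force: 34.3
```

Gripped. Lifting and carrying to above step 1.

Emit:
move_arm(
  targets=[
    [0,0,-0.02,0],
    [0,0,-0.06,0],
    [0,0,-0.1,0],
    [0,0,-0.1,0],
    [0,0,-0.08,0],
    [0,0,-0.04,0],
    [-0.01,-0.04,0,0],
    [-0.02,-0.08,0,0],
  ],
)

```text
time_s: 9.22
tcp_pos: [0.465, 0.168, 0.1299]
orientation: [3.141, 0.0, -3.133]
wrist_force: [0.4, -0.9, -0.7]
gripper_width: 0.246
gripper_force: 34.4
```

Emit:
move_arm(
  targets=[
    [-0.034,-0.13,0,0],
    [-0.034,-0.13,0,0],
    [-0.034,-0.13,0,0],
    [-0.034,-0.13,0,0],
    [-0.034,-0.13,0,0],
    [-0.034,-0.13,0,0],
    [-0.034,-0.13,0,0],
    [-0.034,-0.13,0,0],
  ],
)

```text
time_s: 9.88
tcp_pos: [0.5332, -0.0942, 0.1278]
orientation: [3.141, -0.004, -3.137]
wrist_force: [0.3, 0.7, -0.5]
gripper_width: 0.252
gripper_force: 34.4
```

Emit:
move_arm(
  targets=[
    [-0.034,-0.13,0,0],
    [-0.034,-0.12,0,0],
    [-0.02,-0.075,0,0],
    [-0.004,-0.04,0,0],
    [0,0,0,0],
    [0,0,0,0],
    [0,0,0,0],
    [0,0,0,0],
  ],
)

```text
time_s: 10.55
tcp_pos: [0.5576, -0.1817, 0.1295]
orientation: [3.141, -0.001, -3.135]
wrist_force: [-0.2, -0.2, -1.2]
gripper_width: 0.25
gripper_force: 34.4
```

Emit:
move_arm(
  targets=[
    [0,0,0,0],
    [0,0,0,0],
    [0,0,0,0],
    [0,0,0,0],
    [0,0,0,0],
    [0,0,0,0],
  ],
)

```text
time_s: 11.05
tcp_pos: [0.5583, -0.1832, 0.1301]
orientation: [-3.142, 0.0, -3.136]
wrist_force: [-0.0, 0.2, -0.4]
gripper_width: 0.245
gripper_force: 34.4
```

```bash
python3 - <<'E'
from h import *
o=robot.observe();print(o["tcp_pos"],o["orientation"],o["wrist_force"],o["gripper_width"])
c=eyes.read_camera("wrist");np.savez("w5.npz",**c);cv2.imwrite("pics/w5.png",c["frame"])
E
```

```text
[ 0.55829185 -0.18321421  0.13011749] [-3.14153383e+00  1.40324992e-04 -3.13601901e+00] [-0.01538983  0.20859649 -0.41180314] 0.24456894929116768
```

View pics/w5.png

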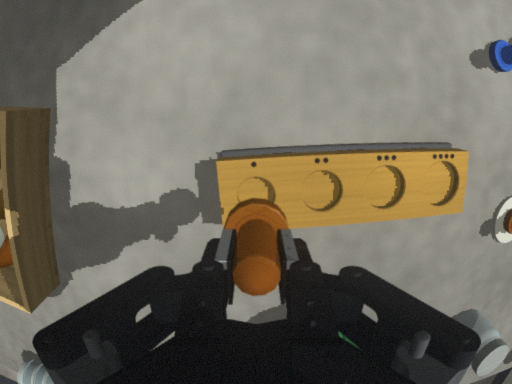

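The finial is held upright and step 1 (1 dot, 254,190) is just below and ahead. Checking the in-hand offset from depth.

```bash
python3 - <<'E'
from h import *
from scipy.optimize import least_squares
c=dict(np.load("w5.npz"));P=fcloud(c);hsv=cv2.cvtColor(c["frame"],cv2.COLOR_BGR2HSV)
a=(hsv[...,0]<20)&(hsv[...,1]>100)&(np.hypot(P[...,0]-.558,P[...,1]+.183)<.035)&(P[...,2]>.09)
q=P[a];t=np.array([.5583,-.1832,.1301])
for lo in np.arange(.10,.18,.006):
    s=q[(q[:,2]>=lo)&(q[:,2]<lo+.006)]
    if len(s)>5:print(round(lo-t[2],3),len(s),(s.min(0)-t)[:2],(s.max(0)-t)[:2])
# foot outline: render silhouette of foot top rim, match mask contour in front half
m=a.astype(np.uint8);cs,_=cv2.findContours(m,cv2.RETR_EXTERNAL,cv2.CHAIN_APPROX_NONE);k=max(cs,key=cv2.contourArea)[:,0].astype(float)
k=k[(k[:,1]<218)]
th=np.linspace(0,2*np.pi,720)
def res(p,z):
    g=t+np.stack([p[0]+p[2]*np.cos(th),p[1]+p[2]*np.sin(th),0*th+z],-1);u,v=fproj(c,g)
    d=np.hypot(k[:,:1]-u,k[:,1:]-v);i=d.argmin(1);return d.min(1)-.5
for z in(-.0125,-.018):
  f=least_squares(res,[0,0,.019],args=(z,),diff_step=1e-4,x_scale=.001);print(z,f.x,np.abs(f.fun).mean())
E
```

```text
-0.024 109 [-0.01933828 -0.01711154] [-0.00669111  0.01751198]
-0.018 397 [-0.01938436 -0.01787905] [-0.00402931  0.01811448]
-0.012 860 [-0.01879079 -0.0175574 ] [-0.00177356  0.01802706]
-0.006 147 [-0.01144539 -0.00995797] [-0.00337694  0.01111899]
-0.0 190 [-0.01178387 -0.01157479] [-0.00302499  0.0131576 ]
0.006 215 [-0.01185409 -0.01047679] [-0.00296093  0.01195707]
0.012 248 [-0.01183494 -0.01032933] [-0.00286007  0.01146446]
0.018 264 [-0.01205755 -0.00993604] [0.0114071  0.01181288]
0.024 297 [-0.01183082 -0.00999122] [0.00804287 0.01997175]
0.03 778 [-0.01183645 -0.01051918] [0.00928975 0.01160525]
0.036 957 [-0.01034926 -0.01133795] [0.00525298 0.00896851]
-0.0125 [-0.00438693  0.00080271  0.01733955] 0.20643183882401978
-0.018 [-0.00108535  0.00070028  0.01879624] 0.24143089408404694
```

The foot looks like 38 mm, with in-hand offset about (-0.6, 0.2) mm. Lowering toward step 1.

Emit:
move_arm(
  targets=[
    [0,-0.001,0.04,0],
    [0,0,0.08,0],
    [0,0,0.07,0],
    [0,0,0.04,0],
    [0,0,0.026,0],
    [0,0,0,0],
    [0,0,0,0],
    [0,0,0,0],
  ],
)

```text
time_s: 11.77
tcp_pos: [0.5591, -0.184, 0.067]
orientation: [-3.141, 0.002, -3.136]
wrist_force: [0.6, -0.1, -0.8]
gripper_width: 0.245
gripper_force: 34.4
```

Emit:
move_arm(
  targets=[
    [0,0,0,0],
    [0,0,0,0],
    [0,0,0,0],
    [0,0,0,0],
  ],
)

```text
time_s: 12.1
tcp_pos: [0.5585, -0.1837, 0.0666]
orientation: [-3.141, 0.001, -3.136]
wrist_force: [-0.2, -0.0, -0.1]
gripper_width: 0.246
gripper_force: 34.4
```

Emit:
move_arm(
  targets=[
    [0,0,0.004,0],
    [0,0,0.004,0],
    [0,0,0.004,0],
    [0,0,0,0],
    [0,0,0,0],
  ],
)

```text
time_s: 12.52
tcp_pos: [0.5581, -0.1834, 0.0628]
orientation: [3.141, -0.0, -3.136]
wrist_force: [-0.9, -0.2, -1.3]
gripper_width: 0.25
gripper_force: 34.4
```

Emit:
move_arm(
  targets=[
    [0,0,0.003,0],
    [0,0,0,0],
    [0,0,0,0],
    [0,0,0,0],
  ],
)

```text
time_s: 12.85
tcp_pos: [0.5583, -0.1836, 0.0623]
orientation: [-3.142, 0.0, -3.136]
wrist_force: [-1.1, 0.4, -0.7]
gripper_width: 0.248
gripper_force: 34.4
```

Emit:
move_arm(
  targets=[
    [0,0,0.002,0],
    [0,0,0,0],
    [0,0,0,0],
    [0,0,0,0],
  ],
)

```text
time_s: 13.18
tcp_pos: [0.5583, -0.1836, 0.0621]
orientation: [-3.142, 0.0, -3.136]
wrist_force: [-0.0, 1.1, 2.0]
gripper_width: 0.246
gripper_force: 34.5
```

Emit:
move_arm(
  targets=[
    [0,0,0.003,0],
    [0,0,0,0],
    [0,0,0,0],
    [0,0,0,0],
  ],
)

```text
time_s: 13.52
tcp_pos: [0.5584, -0.1836, 0.0614]
orientation: [-3.141, 0.0, -3.136]
wrist_force: [-2.1, 0.5, 5.5]
gripper_width: 0.247
gripper_force: 34.9
```

```bash
python3 - <<'E'
from h import *
for i in range(3):
    o=robot.observe();print(o["tcp_pos"],o["wrist_force"]);eyes.read_camera("wrist")
E
```

```text
[ 0.55837124 -0.18363655  0.06141166] [-2.07143458  0.53934902  5.5041759 ]
[ 0.55838424 -0.1836034   0.0613992 ] [-2.11287151 -0.28995697  5.15686459]
[ 0.55835828 -0.18359625  0.06134888] [-2.62856451  0.53524781  5.09928647]
```

Step 1 refuses: about 5 N at the bar's top level. Lifting and going to step 2.

Emit:
move_arm(
  targets=[
    [0,0,-0.02,0],
    [0,0,-0.02,0],
    [0.003,0.04,0,0],
    [0.003,0.06,0,0],
    [0.004,0.06,0,0],
    [0.003,0.04,0,0],
    [0.001,0.02,0,0],
    [0,0,0,0],
  ],
)

```text
time_s: 14.33
tcp_pos: [0.5539, -0.1264, 0.0706]
orientation: [3.141, -0.001, -3.134]
wrist_force: [0.8, -0.9, -0.7]
gripper_width: 0.246
gripper_force: 34.4
```

Emit:
move_arm(
  targets=[
    [0,0,0,0],
    [0,0,0,0],
    [0,0,0,0],
    [0,0,0,0],
    [0,0,0,0],
    [0,0,0,0],
  ],
)

```text
time_s: 14.83
tcp_pos: [0.5545, -0.129, 0.071]
orientation: [-3.142, 0.0, -3.137]
wrist_force: [0.2, -1.1, -1.7]
gripper_width: 0.245
gripper_force: 34.4
```

Emit:
move_arm(
  targets=[
    [0,0,0.01,0],
    [0,0,0.01,0],
    [0,0,0.008,0],
    [0,0,0.004,0],
    [0,0,0,0],
    [0,0,0,0],
    [0,0,0,0],
    [0,0,0,0],
  ],
)

```text
time_s: 15.5
tcp_pos: [0.5546, -0.1286, 0.0631]
orientation: [-3.142, 0.0, -3.136]
wrist_force: [0.5, -0.1, -0.6]
gripper_width: 0.247
gripper_force: 34.4
```

Emit:
move_arm(
  targets=[
    [0,0,0.004,0],
    [0,0,0.003,0],
    [0,0,0,0],
    [0,0,0,0],
    [0,0,0,0],
  ],
)

```text
time_s: 15.92
tcp_pos: [0.5548, -0.1287, 0.0618]
orientation: [-3.141, 0.001, -3.136]
wrist_force: [-0.1, -0.3, 4.0]
gripper_width: 0.247
gripper_force: 34.7
```

Emit:
move_arm(
  targets=[
    [0,0,0.003,0],
    [0,0,0,0],
    [0,0,0,0],
    [0,0,0,0],
  ],
)

```text
time_s: 16.25
tcp_pos: [0.5548, -0.1287, 0.0612]
orientation: [-3.141, 0.001, -3.136]
wrist_force: [-0.1, 0.0, 5.9]
gripper_width: 0.245
gripper_force: 35.1
```

Step 2 refuses too: about 6 N with no sinking. On to step 3.

Emit:
move_arm(
  targets=[
    [0,0,-0.02,0],
    [0,0,-0.02,0],
    [0.003,0.04,0,0],
    [0.004,0.06,0,0],
    [0.004,0.06,0,0],
    [0.003,0.05,0,0],
    [0.0015,0.0216,0,0],
    [0,0,0,0],
  ],
)

```text
time_s: 16.92
tcp_pos: [0.5496, -0.0685, 0.0701]
orientation: [3.141, -0.001, -3.134]
wrist_force: [-0.8, -0.6, -1.2]
gripper_width: 0.246
gripper_force: 34.5
```

Emit:
move_arm(
  targets=[
    [0,0,0,0],
    [0,0,0,0],
    [0,0,0,0],
    [0,0,0,0],
    [0,0,0,0],
    [0,0,0,0],
  ],
)

```text
time_s: 17.42
tcp_pos: [0.5503, -0.0711, 0.0706]
orientation: [-3.142, 0.0, -3.137]
wrist_force: [0.7, -0.6, -0.0]
gripper_width: 0.241
gripper_force: 34.4
```

Emit:
move_arm(
  targets=[
    [0,0,0.01,0],
    [0,0,0.01,0],
    [0,0,0.008,0],
    [0,0,0.004,0],
    [0,0,0,0],
    [0,0,0,0],
    [0,0,0,0],
    [0,0,0,0],
  ],
)

```text
time_s: 18.08
tcp_pos: [0.5503, -0.0707, 0.0626]
orientation: [-3.142, 0.0, -3.136]
wrist_force: [0.3, 0.6, -1.8]
gripper_width: 0.246
gripper_force: 34.4
```

```bash
python3 - <<'E'
from h import *
o=robot.observe();t=o["tcp_pos"];print(t,o["wrist_force"])
c=eyes.read_camera("wrist");np.savez("w6.npz",**c);f=cv2.resize(c["frame"][150:310,130:390],None,fx=3,fy=3,interpolation=cv2.INTER_CUBIC);cv2.imwrite("pics/w6.png",f)
P=fcloud(c);hsv=cv2.cvtColor(c["frame"],cv2.COLOR_BGR2HSV)
a=(hsv[...,0]<20)&(hsv[...,1]>100)&(np.hypot(*(P[...,:2]-t[:2]).transpose(2,0,1))<.035)&(P[...,2]>t[2]-.02)
q=P[a]
for lo in(-.018,-.012,0,.012,.02,.03):
    s=q[(q[:,2]-t[2]>=lo)&(q[:,2]-t[2]<lo+.006)];print(lo,len(s),(s.min(0)-t)[:2],(s.max(0)-t)[:2])
E
```

```text
[ 0.55033155 -0.07067444  0.06262431] [ 0.31879799  0.61113183 -1.77660827]
-0.018 430 [-0.01945108 -0.01805022] [-0.00399544  0.01828328]
-0.012 825 [-0.01887166 -0.01693422] [-0.00136056  0.0173833 ]
0 176 [-0.01166358 -0.01148003] [-0.00289735  0.01303679]
0.012 296 [-0.01200669 -0.0233889 ] [-0.00305848  0.02490725]
0.02 327 [-0.0118329  -0.02363531] [0.01072181 0.02470898]
0.03 822 [-0.01185582 -0.01009011] [0.00963736 0.02259849]
```

View pics/w6.png

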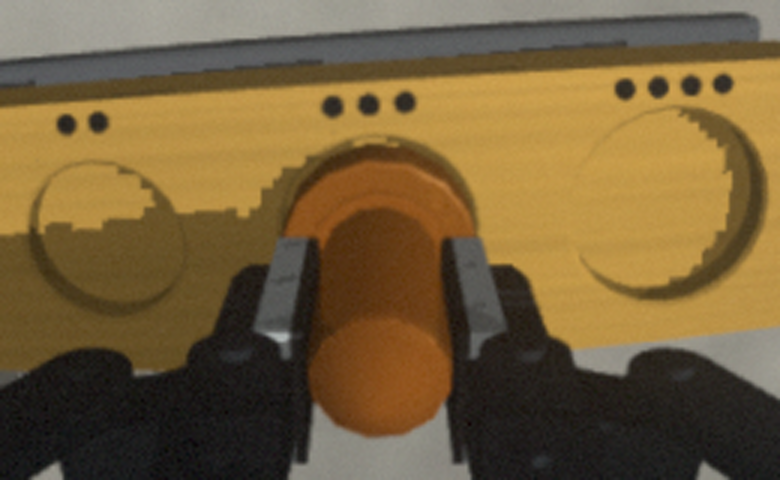

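Picture: the foot (287–475 px) sits laterally centred over the step with 3 dots (mouth about 285–478). Lowering gently.

Emit:
move_arm(
  targets=[
    [0,0,0.004,0],
    [0,0,0.003,0],
    [0,0,0,0],
    [0,0,0,0],
    [0,0,0,0],
  ],
)

```text
time_s: 18.55
tcp_pos: [0.5502, -0.0707, 0.0608]
orientation: [3.142, -0.0, -3.136]
wrist_force: [0.6, -0.7, -0.9]
gripper_width: 0.245
gripper_force: 34.4
```

Emit:
move_arm(
  targets=[
    [0,0,0.002,0],
    [0,0,0,0],
    [0,0,0,0],
    [0,0,0,0],
  ],
)

```text
time_s: 18.88
tcp_pos: [0.5503, -0.0707, 0.0603]
orientation: [-3.142, -0.0, -3.136]
wrist_force: [-0.1, 0.2, -0.5]
gripper_width: 0.242
gripper_force: 34.4
```

Emit:
move_arm(
  targets=[
    [0,0,0.003,0],
    [0,0,0.003,0],
    [0,0,0,0],
    [0,0,0,0],
    [0,0,0,0],
  ],
)

```text
time_s: 19.3
tcp_pos: [0.5502, -0.0707, 0.0587]
orientation: [3.142, -0.0, -3.136]
wrist_force: [0.2, 0.3, -0.2]
gripper_width: 0.245
gripper_force: 34.4
```

Emit:
move_arm(
  targets=[
    [0,0,0.003,0],
    [0,0,0.003,0],
    [0,0,0,0],
    [0,0,0,0],
    [0,0,0,0],
  ],
)

```text
time_s: 19.72
tcp_pos: [0.5502, -0.0707, 0.0573]
orientation: [3.142, -0.0, -3.136]
wrist_force: [0.4, -0.6, -0.7]
gripper_width: 0.243
gripper_force: 34.4
```

It's going in freely. Continuing to the floor, around TCP 0.0542.

Emit:
move_arm(
  targets=[
    [0,0,0.003,0],
    [0,0,0.003,0],
    [0,0,0.002,0],
    [0,0,0,0],
    [0,0,0,0],
    [0,0,0,0],
  ],
)

```text
time_s: 20.22
tcp_pos: [0.5502, -0.0707, 0.0553]
orientation: [3.142, -0.0, -3.136]
wrist_force: [0.2, -0.3, -1.1]
gripper_width: 0.246
gripper_force: 34.4
```

Emit:
move_arm(
  targets=[
    [0,0,0.003,0],
    [0,0,0,0],
    [0,0,0,0],
    [0,0,0,0],
  ],
)

```text
time_s: 20.55
tcp_pos: [0.5502, -0.0707, 0.0545]
orientation: [3.142, -0.0, -3.136]
wrist_force: [0.4, 0.2, -0.9]
gripper_width: 0.246
gripper_force: 34.4
```

Emit:
move_arm(
  targets=[
    [0,0,0.002,0],
    [0,0,0,0],
    [0,0,0,0],
    [0,0,0,0],
  ],
)

```text
time_s: 20.88
tcp_pos: [0.5504, -0.0708, 0.0543]
orientation: [-3.142, 0.0, -3.136]
wrist_force: [-0.1, -0.3, 1.1]
gripper_width: 0.251
gripper_force: 34.4
```

Emit:
move_arm(
  targets=[
    [0,0,0.002,0],
    [0,0,0,0],
    [0,0,0,0],
    [0,0,0,0],
  ],
)

```text
time_s: 21.22
tcp_pos: [0.5504, -0.0707, 0.0538]
orientation: [-3.141, 0.0, -3.136]
wrist_force: [-0.3, 0.6, 2.4]
gripper_width: 0.245
gripper_force: 34.6
```

Floor felt about 8 mm below the rim level with 2.4 N, so it is home. Releasing and retreating straight up.

Emit:
move_arm(
  targets=[
    [0,0,0,0],
    [0,0,0,0],
    [0,0,0,0],
    [0,0,0,0],
    [0,0,0,0],
    [0,0,0,0],
    [0,0,0,0],
    [0,0,0,0],
  ],
  grip=-1,
)

```text
time_s: 21.88
tcp_pos: [0.5502, -0.0707, 0.0535]
orientation: [3.142, -0.0, -3.136]
wrist_force: [0.7, 0.6, 0.1]
gripper_width: 1.003
gripper_force: 0.0
```

Emit:
move_arm(
  targets=[
    [0,0,-0.02,0],
    [0,0,-0.06,0],
    [0,0,-0.1,0],
    [0,0,-0.1,0],
    [0,0,-0.1,0],
    [0,0,-0.1,0],
    [0,0,-0.08,0],
    [0,0,-0.04,0],
  ],
)

```text
time_s: 22.55
tcp_pos: [0.552, -0.0712, 0.2075]
orientation: [-3.14, 0.006, -3.136]
wrist_force: [-0.2, 0.5, -0.2]
gripper_width: 0.997
gripper_force: 0.0
```

Emit:
move_arm(
  targets=[
    [-0.08,0,0,0],
    [-0.08,0,0,0],
    [0,0,0,0],
    [0,0,0,0],
    [0,0,0,0],
    [0,0,0,0],
    [0,0,0,0],
    [0,0,0,0],
  ],
)

```text
time_s: 23.22
tcp_pos: [0.5896, -0.0705, 0.2034]
orientation: [3.141, -0.001, -3.136]
wrist_force: [-0.6, -0.4, 0.2]
gripper_width: 1.001
gripper_force: 0.0
```

```bash
python3 - <<'E'
from h import *
print(robot.observe()["tcp_pos"],robot.observe()["wrist_force"])
c=eyes.read_camera("wrist");P=fcloud(c);hsv=cv2.cvtColor(c["frame"],cv2.COLOR_BGR2HSV)
a=(hsv[...,0]<12)&(hsv[...,1]>120)&(P[...,2]>.04)&(np.hypot(P[...,0]-.55,P[...,1]+.0706)<.04)
q=P[a];print(a.sum(),q[:,2].max())
for lo,hi in((.038,.046),(.05,.07),(.08,.09),(.09,.1)):
    s=q[(q[:,2]>=lo)&(q[:,2]<hi)]
    if len(s):print(lo,len(s),np.median(s[:,2]),s.min(0)[:2],s.max(0)[:2])
s=eyes.read_camera("scene")["frame"][130:290,180:440]
o=np.vstack([cv2.resize(c["frame"][60:330],None,fx=.75,fy=1)[:,:384],cv2.resize(s,(384,236))]);o=cv2.resize(o,None,fx=1.15,fy=1.15)
cv2.imwrite("pics/fin.png",o)
E
```

```text
[ 0.58961102 -0.07045238  0.20336634] [-0.62844103 -0.37094958  0.1945837 ]
12 0.34660085711417477
```

View pics/fin.png

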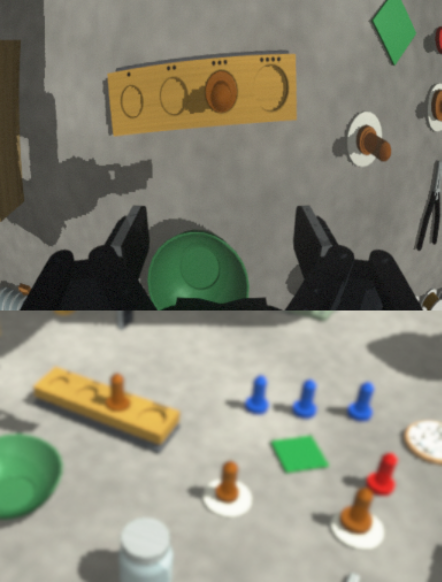

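The finial stands upright in the three-dot step (crop 222,90), and everything else is in place. One tip-height check, then I hand in.

```bash
python3 - <<'E'
from h import *
P=fcloud(eyes.read_camera("wrist"));d=np.hypot(P[...,0]-.55,P[...,1]+.0706)
q=P[(d<.03)&(P[...,2]>.02)&(P[...,2]<.13)];top=np.percentile(q[:,2],99.5);s=q[q[:,2]>.085];f=q[(np.hypot(q[:,0]-.55,q[:,1]+.0706)<.018)&(q[:,2]<.046)]
print(top,s.mean(0),np.median(f[:,2]))
if .093<top<.098: print(finish_job())
E
```

```text
0.09522308705496396 [ 0.54918437 -0.06987209  0.09114867] 0.04271850147437678Traceback (most recent call last):
  File "<stdin>", line 5, in <module>
NameError: name 'finish_job' is not defined
```

Tip at 95 mm and foot top at 42 mm: fully home.

```bash
python3 -c "
from bench import finish_job
print(finish_job())"
```

```text
the job is handed in; nothing more can be done
None
```

The amber finial from the green tile is the 38 mm size: steps 1 and 2 refused it at about 6 N or less, and I left it upright and fully home in step 3; job handed in.

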